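Hook a bottle tray onto a slotted bench post and load it

TASK

Hang the loose blue tray above the one already on the bench post: press its four hook tabs into the free upper slots, then press it down until it is tightly home and the sprung catch has snapped out over its back plate. Feel your way without forcing the sheet metal. When it is locked, stand the blue-capped bottle upright in the tray, gently, and leave the brown bottle where it is.

Things in the scene. Friction and masses are not known exactly. Their poses are not given: they have to be found in the camera images.
- post: fixed bench post, rigid; origin on the desk under it, x points backwards (away from its slotted front), z up. Dark foot 12 mm high, 120 mm wide, x -95 to 55 mm. A grey slotted strip, 58 mm wide, 3 mm thick, front face at x = -30 mm, runs up to z = 186 to 210 mm as it is clamped. A blue tray already hangs in its two lower slot rows (rim 132 mm below the strip's top)
- slots_lowest (a point): point of the post 114 mm above the desk, on the strip's front face; axes as the post. The strip slides up the post and is clamped by a thumbscrew: the lower edge of slot row 3 lies anywhere from 0 to 24 mm above this point, which does not show where. Slots 8 mm wide, 17 mm high, in columns at y = +16 and -16 mm; rows 40 mm apart; rows 3 and 4 (the top one) are free
- catch (a joint): sprung brass catch in the strip, between the columns above row 4, 14 mm wide, 53 to 64 mm above the lower edge of row 3. Value in m: 0 = out, standing 6 mm proud of the face; 0.006 = pushed in level with it (2 N to start, 4.4 N level). Only when the tray is fully home is its plate's top edge about 1 mm below the catch, which then springs out over the plate
- tray_grip (a point): loose blue sheet-metal tray, 110 mm long (x), 66 mm wide (y), 220 g, standing on the desk; point on its middle, 22 mm above its underside; x towards the back plate, z up. Side walls 34 mm, front lip 20 mm high; walls and floor 3 mm thick, inside 60 mm wide. To be gripped across both side walls. Home and flush, this point is 55 mm before the strip and 8 mm above the lower edge of row 3
- tray_tabs (a point): middle of the back plate's rear face, 34 mm above the underside; axes as tray_grip. Plate 56 x 66 mm. Four hook tabs 4 mm thick stand 7 mm out at y = +-16 mm: necks 6 mm high, undersides 20 mm below and above this point; lips hang 7 mm lower, their gap tapering to 2.7 mm, so the last 1.5 mm down goes tight (10 to 20 N). Tabs (13 mm high) enter with 4 mm to spare in height, 2 mm each side
- bottle_center (a point): white reagent bottle with a blue cap, 48 mm in diameter, 96 mm high, 140 g, standing on the desk; point on its axis, 48 mm above its underside; z up
- amber_center (a point): brown reagent bottle with a black cap, 58 mm in diameter, 109 mm high, to be left alone; point on its axis, 55 mm above its underside
Mind the look-alikes: they are no part of the job. What is shaped like the part that bears bottle_center but green, pink or red is not meant.

How it is judged:
By the outcome, as a careful person would: the job done as asked, in the order asked, and still so for the second after the job is handed in, with the robot touching nothing.
It also fails if it takes over 67 s, if anything falls off the work surface, if the arm or the gripper's body presses on something with over 40 N, if the wrist force passes 120 N, or if a joint passes its speed limit or range.

ROBOT

A 7-joint arm with a two-finger parallel gripper is mounted at the origin on a cart in front of the work surface, level with it; the furniture and walls round the work are solid. World frame = base frame: x ahead of the robot, y to its left, z up, the work surface at z = 0. Lengths are in mm, angles in rad, forces in N, time in s.
With the tool pointing down it reaches from about 400 to 875 mm from the base axis. Payload 4.4 kg.
Tool frame: the origin (TCP) lies at the very end of the fingers, on their centre line; the grasp point (between the pads) lies 19 mm behind it; z points along the fingers, y is the direction in which the jaws open and shut (so a half turn about z gives the same grasp; the last joint's range is limited). The gripper opens to 85 mm and grips with 20 to 120 N. Pads are 22 mm wide; open, the fingers measure 114 mm over their backs; the gripper's body (76 mm by 85 mm) begins 54 mm behind the grasp point. The pads swing forward as they close: fully open they stand 13 mm farther back than shut.
Start: joints at [1.087, 0.628, 0.038, 1.517, -0.027, 0.996, -0.02], TCP at [263.766, -594.092, 231.313] pointing down, gripper open.
Joint ranges: [-3.06, 3.06], [-0.37, 2.12], [-1.25, 1.32], [0.18, 2.47], [-1.1, 4.24], [0.23, 1.98], [-2.94, 2.94]. Speed limits (rad/s): [2.57, 2.57, 3.14, 3.14, 3.14, 3.14, 3.14].

INTERFACE

Orientations are given as [roll, pitch, yaw] about the fixed x, y, z axes, in that order (R = Rz(yaw) Ry(pitch) Rx(roll)).
In Python, from cell import ctrl gives the robot as it stands. The module is installed in compiled form; this text tells all that it offers.
- The arm moves only by the shell command python3 -m jog 'ROWS'. ROWS is text: rows parted by semicolons, each of 7 numbers parted by spaces: the shift along the tool's x, y, z in mm, then the turn, a rotation vector about the tool's x, y, z in degrees, then the opening, from -1 (shut) to 1 (fully open). In form: x y z wx wy wz claw; .... A call has 1 to 8 rows; each row is the pose to reach, as a shift and turn from the pose commanded when the call began, along the tool's axes at that moment; what a row does not reach only later rows make up. A row lasts 1/8 s, in which the tool goes at most 62.5 mm and 10.7 degrees, less where a joint would pass 70% of its speed; a pose out of reach is approached as far as the arm can. A call with a gripper value outside its range is refused whole. The fingers move at their own pace and stop on an object; the grip force is fixed at half the most. Time passes only in rows, so rows that repeat a pose let the fingers close. It gives the time, the measured TCP pose, the force and the opening at its end, in the units of the state.
- ctrl.read_state(): the state, without advancing time (a new reading comes with each control period).
- ctrl.get_image(name): name is "side" or "top" or "wrist"; returns a dict with "image" (400x640x3 uint8, red, green, blue), "z_map" (400x640 float32, mm along the optical axis (not along the pixel's ray), 0 where there is no reading), "vertical_fov" (degrees; the focal length in pixels is half the picture's height over the tangent of half this angle, whatever the lens; pixels are square), "cx", "cy" (the principal point, pixels), "extrinsics" (4x4, takes a point from world to camera coordinates); the wrist camera has in their place "hand_eye" (4x4, takes a point from camera to tool coordinates, whose origin is the TCP and whose axes are the flange's). Camera axes: x right, y down, z forward; pixel columns grow to the right and rows downward; lengths in mm; the calibration is good to about 2 mm. A picture is of the moment at which its call begins: read the wrist's pose just before it.
- ctrl.finish_job(): hands the job in, once; it reports no verdict.
The state is a dict: "clock": time; "qpos": joint angles; "qd": joint speeds; "tau": joint torques, N m; "eef_pos": TCP position; "tool_rot": TCP orientation; "force": force on the tool from outside, world axes, zero at the start; "torque": the same for the moment, N m; "width": finger opening in mm.
Only numpy, scipy, OpenCV 4.12 (cv2) and the standard library are available. Lean on these libraries where they do the work, as an engineer would, in place of code of your own. Each camera call takes 0.05 s, during which the arm holds its last target.

## Working session

There is one attempt and no reset: what is moved stays moved. The work goes in short steps, Python scripts to look and compute and a shell command to move; the robot and the scene stay as the last step left them, time stands still between calls to the robot, and variables do not carry over. Pictures are saved under pics/ and viewed, and the job is handed in when it is done.

```bash
ls; mkdir -p pics
cat > h.py <<'E'
import numpy as np, cv2
from cell import ctrl
from scipy.spatial.transform import Rotation as R
def grab(n,save):
    s=ctrl.read_state(); d=ctrl.get_image(n)
    cv2.imwrite(f'pics/{save}.png',d['image'][:,:,::-1]); np.savez(f'pics/{save}.npz',**{k:v for k,v in d.items()},pos=s['eef_pos'],rot=s['tool_rot'])
    return d
def load(save): return dict(np.load(f'pics/{save}.npz'))
def T(d):
    # camera->world
    if 'extrinsics' in d: return np.linalg.inv(d['extrinsics'])
    W=np.eye(4); W[:3,:3]=R.from_euler('xyz',d['rot']).as_matrix(); W[:3,3]=d['pos']
    return W@d['hand_eye']
def ray(d,u,v):
    f=200/np.tan(np.radians(float(d['vertical_fov']))/2)
    c=np.array([(u-d['cx'])/f,(v-d['cy'])/f,1.]); M=T(d); return M[:3,3],M[:3,:3]@c
def plane(d,u,v,z):
    o,r=ray(d,u,v); return o+r*(z-o[2])/r[2]
def pts(d):
    f=200/np.tan(np.radians(float(d['vertical_fov']))/2)
    v,u=np.mgrid[:400,:640]; Z=d['z_map']
    P=np.stack([(u-d['cx'])/f*Z,(v-d['cy'])/f*Z,Z],-1); M=T(d)
    Q=P@M[:3,:3].T+M[:3,3]; Q[Z<=0]=np.nan; return Q
E
python3 - <<'E'
from h import *
print(ctrl.read_state())
for n in ['side','top','wrist']:
    d=grab(n,n+'0'); print(n,d['vertical_fov'],d['cx'],d['cy'],T(load(n+'0')).round(3).tolist())
E
```

```text
pics
{'clock': 0.0, 'qpos': array([ 1.08720283,  0.62932231,  0.03844925,  1.51836432, -0.02701525,
        0.99630725, -0.02001959]), 'qd': array([ 1.17435489e-03,  1.14101759e-03,  1.21158499e-05, -1.24998893e-03,
        4.68284237e-04,  5.91647272e-04, -1.80005750e-04]), 'tau': array([-2.01298739e-03, -5.63400507e+01,  1.22574862e+00, -1.93448067e+01,
        1.09590791e-02,  1.05673779e-02,  1.83137286e-05]), 'eef_pos': array([ 263.50771122, -593.5090337 ,  230.40583685]), 'tool_rot': array([-3.13970957e+00,  1.51793612e-05,  4.17759805e-01]), 'force': array([ 0.21265641,  0.42429675, -0.35815724]), 'torque': array([ 0.02019314, -0.01574955, -0.02014862]), 'width': 85.35002545879141}
side 43.89610138932144 318.72437423571364 201.10519968188686 [[0.846, -0.233, 0.479, -187.816], [-0.532, -0.387, 0.753, -1520.304], [0.01, -0.892, -0.451, 874.019], [0.0, 0.0, 0.0, 1.0]]
top 43.03500119684875 325.93667089446154 201.34808629685992 [[0.013, -0.984, 0.177, 386.842], [-1.0, -0.014, -0.004, -258.1], [0.006, -0.177, -0.984, 1437.312], [0.0, 0.0, 0.0, 1.0]]
wrist 59.64808808368969 311.5905744038849 208.7042019452429 [[0.405, -0.87, -0.282, 335.686], [-0.914, -0.386, -0.123, -561.787], [-0.002, 0.308, -0.951, 373.501], [0.0, 0.0, 0.0, 1.0]]
```

View pics/side0.png

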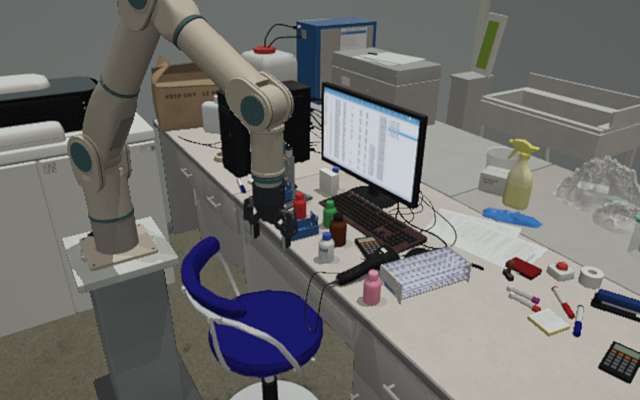

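View pics/top0.png

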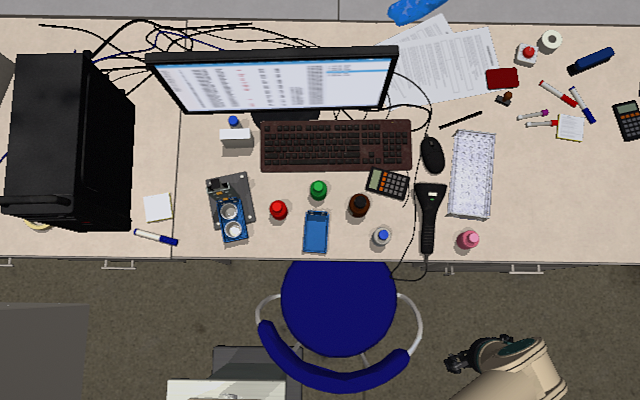

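View pics/wrist0.png

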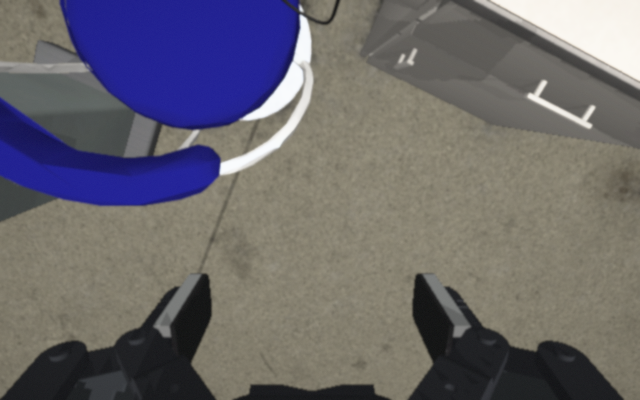

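Run:
```python
from h import *
a=load('top0')['image'][:,:,::-1][150:270,180:420]; cv2.imwrite('pics/c1.png',cv2.resize(a,None,fx=3.3,fy=3.3,interpolation=cv2.INTER_CUBIC))
a=load('side0')['image'][:,:,::-1][160:290,260:400]; cv2.imwrite('pics/c2.png',cv2.resize(a,None,fx=4.5,fy=4.5,interpolation=cv2.INTER_CUBIC))
```

```text
(no output)
```

View pics/c1.png

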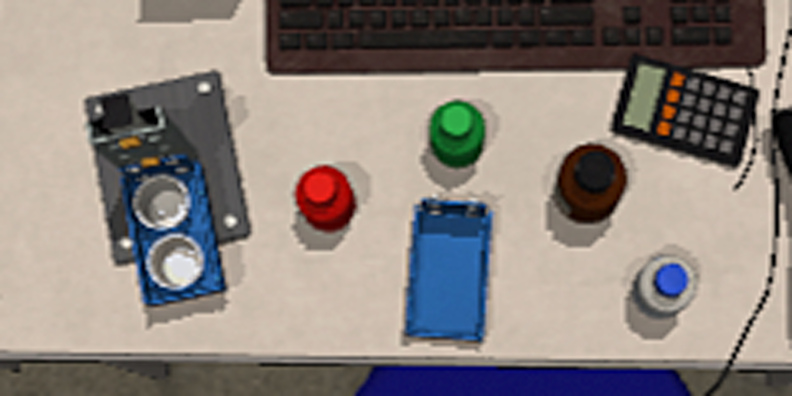

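View pics/c2.png

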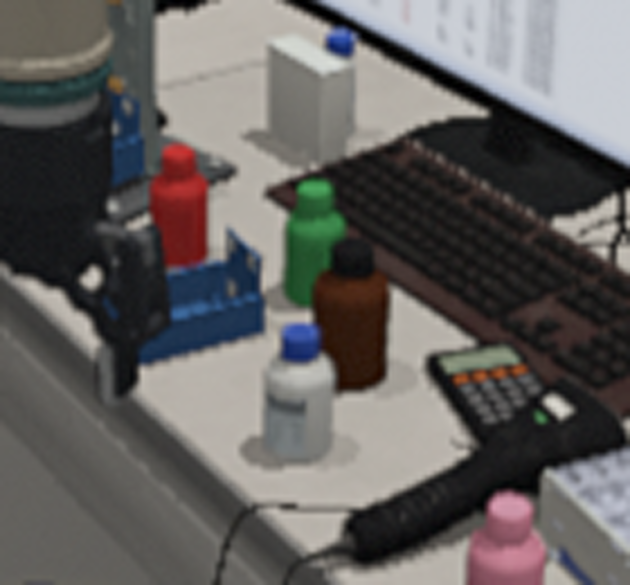

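Run:
```python
from h import *
d=load('top0'); Q=pts(d); im=d['image'].astype(int)
for n,u,v,z in [('white cap',383,235,96),('amber cap',360,201,109),('red cap',279,205,96),('green cap',318,186,96)]:
    print(n,plane(d,u,v,z).round(1),Q[v,u].round(1))
hsv=cv2.cvtColor(d['image'],cv2.COLOR_RGB2HSV)
m=((hsv[...,0]>98)&(hsv[...,0]<125)&(hsv[...,1]>120)&(hsv[...,2]>50)).astype(np.uint8)
# loose tray: points by height
reg=np.zeros_like(m); reg[200:262,295:335]=1
P=Q[(m&reg)>0]; print(len(P),np.nanmin(P,0).round(),np.nanmax(P,0).round())
for lo,hi in [(-5,6),(14,26),(28,38),(50,75)]:
    S=P[(P[:,2]>lo)&(P[:,2]<hi)]; print(lo,len(S),S.mean(0).round(1) if len(S) else '')
    if len(S)>5: print(cv2.minAreaRect(S[:,:2].astype(np.float32)))
reg[:]=0; reg[165:260,195:262]=1
P=Q[reg>0]
for z0 in range(0,240,15):
    S=P[(P[:,2]>z0)&(P[:,2]<=z0+15)]
    if len(S)>5: print(z0,len(S),cv2.minAreaRect(S[:,:2].astype(np.float32)))
print(ctrl.read_state()['clock'])
```

```text
white cap [ 538.9 -416.3   96. ] [ 539.3 -416.7   92.6]
amber cap [ 627.5 -354.1  109. ] [ 627.6 -354.1  108.6]
red cap [ 615.9 -137.8   96. ] [ 615.6 -137.9   97.8]
green cap [ 669.4 -241.5   96. ] [ 669.5 -241.5   95.5]
935 [ 476. -278. -267.] [ 608. -164.   70.]
-5 633 [ 553.4 -235.2    2.2]
((554.3431396484375, -234.9624481201172), (59.824546813964844, 104.08963012695312), 86.81254577636719)
14 35 [ 531.6 -230.3   20. ]
((551.3622436523438, -233.4901580810547), (57.83687210083008, 107.8338394165039), 87.67900848388672)
28 59 [ 548.3 -246.1   34.6]
((550.9261474609375, -235.810791015625), (64.35665130615234, 107.44283294677734), 86.78695678710938)
50 18 [ 605.6 -238.6   65.3]
((605.9502563476562, -239.58705139160156), (49.38554763793945, 2.6138105392456055), 87.08363342285156)
0 2606 ((611.9348754882812, 17.07091522216797), (276.1825256347656, 192.32159423828125), 1.9049491882324219)
15 521 ((619.6141357421875, 4.68438720703125), (193.02601623535156, 113.84521484375), 14.540996551513672)
30 279 ((586.1792602539062, -2.9940338134765625), (124.05838775634766, 64.72416687011719), 13.
[... 633 characters left out ...]
84449768066406), 10.201947212219238)
135 45 ((642.1953735351562, 9.797645568847656), (18.702041625976562, 56.935420989990234), 13.375531196594238)
150 40 ((642.3578491210938, 9.944618225097656), (19.087846755981445, 56.413978576660156), 11.185291290283203)
165 54 ((639.8825073242188, 10.312253952026367), (26.956748962402344, 60.34104919433594), 19.64161491394043)
180 103 ((640.2576904296875, 10.381633758544922), (25.366195678710938, 59.11913299560547), 17.662494659423828)
195 17 ((640.5196533203125, 7.687723159790039), (11.448629379272461, 29.877323150634766), 53.01457214355469)
210 85 ((647.5964965820312, 12.003643989562988), (23.716629028320312, 21.67734718322754), 15.395234107971191)
0.15
```

```bash
python3 -m jog '50 -30 0 0 0 -10 1; 100 -60 5 0 0 -20 1; 150 -90 10 0 0 -30 1; 200 -120 15 0 0 -40 1; 250 -150 20 0 0 -50 1; 300 -175 25 0 0 -60 1; 350 -200 30 0 0 -70 1; 379 -222 30 0 0 -80 1'; python3 -m jog '0 0 0 0 0 -10 1; 0 0 0 0 0 -20 1; 0 0 0 0 0 -30 1;0 0 0 0 0 -40 1;0 0 0 0 0 -50 1;0 0 0 0 0 -60 1;0 0 0 0 0 -70 1;0 0 0 0 0 -73 1'
python3 - <<'E'
from h import *
for n in ['side','wrist']: grab(n,n+'1')
s=ctrl.read_state(); print(s['clock'],s['qpos'].round(2),s['eef_pos'],s['tool_rot'])
E
```

```text
clock: 1.15
eef_pos: [521.8, -234.4, 200.9]
tool_rot: [3.141, -0.001, 1.823]
force: [0.1, 0.4, -0.5]
width: 85.3
clock: 2.15
eef_pos: [519.8, -237.6, 200.9]
tool_rot: [3.141, -0.001, 3.09]
force: [0.1, 0.9, 0.5]
width: 85.4
2.25 [ 0.82  0.64 -0.7   1.76  0.5   0.93  1.43] [ 519.77765899 -237.6107723   200.95089646] [ 3.14116637e+00 -6.00674904e-04  3.08779840e+00]
```

View pics/wrist1.png

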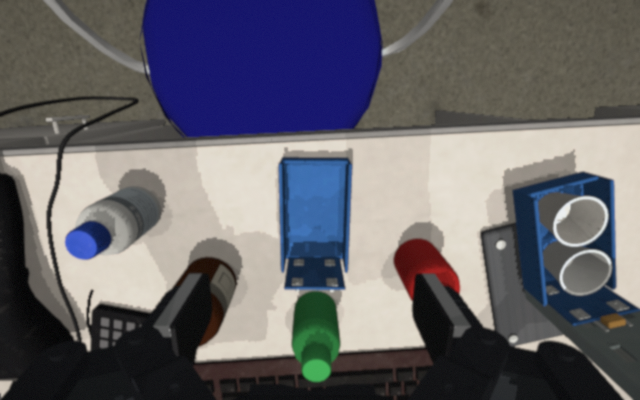

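View pics/side1.png

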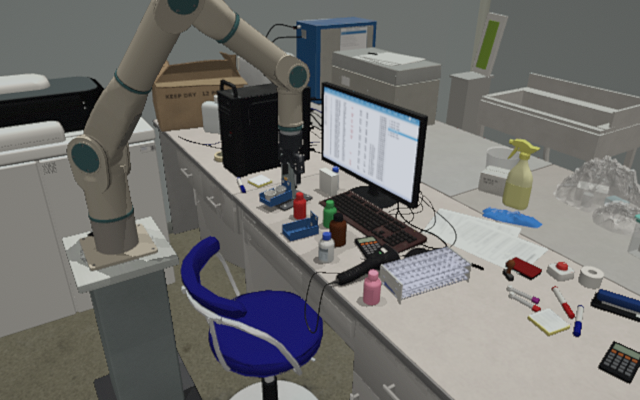

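Run:
```python
from h import *
d=load('wrist1'); Q=pts(d); print(T(d).round(2).tolist())
hsv=cv2.cvtColor(d['image'],cv2.COLOR_RGB2HSV)
m=((hsv[...,0]>98)&(hsv[...,0]<125)&(hsv[...,1]>120)&(hsv[...,2]>30)).astype(np.uint8)
reg=np.zeros_like(m); reg[148:296,270:360]=1
mm=(m&reg)>0
P=Q[mm]
for lo,hi in [(-5,6),(16,24),(29,40),(60,75)]:
    S=P[(P[:,2]>lo)&(P[:,2]<hi)]; print(lo,len(S),S.mean(0).round(1) if len(S) else '')
    if len(S)>5: print(cv2.minAreaRect(S[:,:2].astype(np.float32)), S.min(0).round(1),S.max(0).round(1))
# fit line at plate top
S=P[(P[:,2]>64)]
reg[:]=0; reg[60:400,500:640]=1
P=Q[reg>0]
for z0 in range(0,240,15):
    S=P[(P[:,2]>z0)&(P[:,2]<=z0+15)]
    if len(S)>5: print(z0,len(S),cv2.minAreaRect(S[:,:2].astype(np.float32)))
a=d['image'][:,:,::-1][140:300,260:370]; cv2.imwrite('pics/c3.png',cv2.resize(a,None,fx=3.7,fy=3.7,interpolation=cv2.INTER_CUBIC))
```

```text
[[0.05, 0.95, 0.31, 441.14], [1.0, -0.05, -0.02, -233.68], [0.0, 0.31, -0.95, 343.97], [0.0, 0.0, 0.0, 1.0]]
-5 5505 [ 552.7 -236.7    3.3]
((554.9129638671875, -236.80484008789062), (60.25190734863281, 101.36664581298828), 86.76788330078125) [ 5.029e+02 -2.695e+02  3.000e-01] [ 607.1 -203.9    6. ]
16 524 [ 529.7 -235.3   20.7]
((551.190185546875, -236.33941650390625), (60.745338439941406, 108.12572479248047), 86.72282409667969) [ 495.9 -268.4   16. ] [ 606.3 -203.    24. ]
29 861 [ 564.4 -236.5   35.2]
((551.6793212890625, -236.54507446289062), (64.15821075439453, 107.36211395263672), 86.87476348876953) [ 496.6 -271.    29. ] [ 606.2 -202.4   40. ]
60 204 [ 604.8 -238.8   64.5]
((605.155517578125, -239.54067993164062), (51.61296081542969, 3.101062774658203), 87.2542724609375) [ 602.4 -265.3   60.1] [ 607.3 -213.7   67.3]
0 10549 ((650.6495971679688, 37.97150421142578), (375.8518981933594, 160.8691864013672), 9.755515098571777)
15 1244 ((617.1952514648438, -4.858680725097656), (185.96864318847656, 77.1268539428711), 11.472716331481934)
30 3442 ((588.5025634765625, -4.465869903564453
[... 238 characters left out ...]
125, 66.24864959716797), 13.284258842468262)
75 1217 ((639.16845703125, 7.895668029785156), (23.470256805419922, 58.07428741455078), 14.825918197631836)
90 1165 ((634.5986328125, 4.163543701171875), (20.701587677001953, 58.412353515625), 30.39515495300293)
105 1070 ((643.2495727539062, 1.2394695281982422), (19.505578994750977, 43.59596633911133), 13.548197746276855)
120 776 ((644.3914794921875, -4.678674697875977), (19.31246566772461, 31.044937133789062), 15.227754592895508)
135 627 ((643.7219848632812, -15.849161148071289), (13.883980751037598, 24.10548210144043), 60.78666687011719)
150 132 ((646.68212890625, -17.828144073486328), (16.700841903686523, 4.841829299926758), 12.158247947692871)
```

View pics/c3.png

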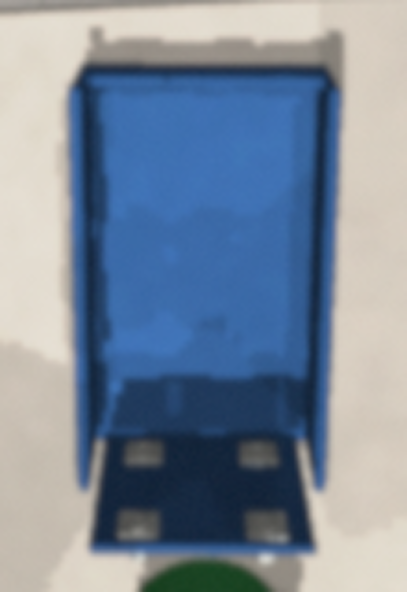

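```bash
python3 -m jog '-32 3 20 0 0 0 1; -32 3 60 0 0 0 1; -32 3 100 0 0 0 1; -32 3 140 0 0 0 1; -32 3 165 0 0 0 1;-32 3 180 0 0 0 1;-32 3 190 0 0 0 1;-32 3 197 0 0 0 1'
python3 - <<'E'
from h import *
for n in ['wrist']: grab(n,n+'2')
E
```

```text
clock: 3.25
eef_pos: [552.7, -236.2, 4.5]
tool_rot: [-3.141, 0.001, 3.088]
force: [0.5, -0.4, 0.9]
width: 85.6
```

View pics/wrist2.png

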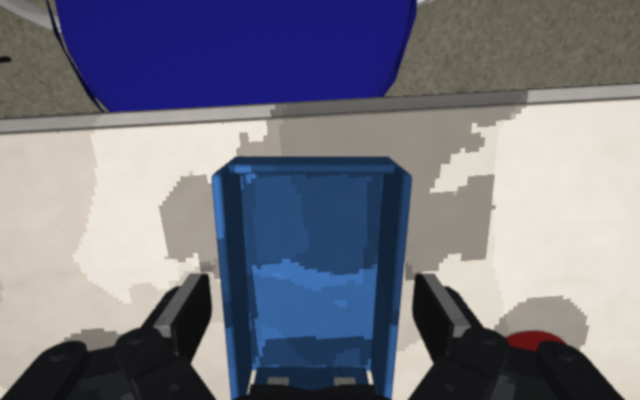

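```bash
python3 -m jog '0 0 2 0 0 0 1; 0 0 2 0 0 0 -0.2;0 0 2 0 0 0 -1;0 0 2 0 0 0 -1;0 0 2 0 0 0 -1;0 0 2 0 0 0 -1'
python3 - <<'E'
from h import *
for n in ['wrist']: grab(n,n+'3')
print(ctrl.read_state())
E
```

```text
clock: 4.05
eef_pos: [552.6, -236.3, 3.1]
tool_rot: [-3.141, 0.001, 3.088]
force: [-1.2, 0.3, 6.7]
width: 65.1
{'clock': 4.1, 'qpos': array([ 0.66022034,  0.9270477 , -0.49834322,  1.79369942,  0.72812528,
        0.61239438,  1.23178886]), 'qd': array([ 5.07942109e-04, -4.87499736e-04, -2.08382076e-04, -7.20247451e-04,
       -9.35254763e-05, -4.74071415e-04,  4.78155010e-04]), 'tau': array([-3.42704393e-01, -5.54406488e+01, -7.35378250e+00, -9.68174547e+00,
        1.12129804e-01, -3.66944522e-01,  1.73276629e-03]), 'eef_pos': array([ 552.59435037, -236.3347551 ,    3.14626597]), 'tool_rot': array([-3.14105719e+00,  9.34674155e-04,  3.08787992e+00]), 'force': array([-0.40097881, -1.00801717,  6.4206135 ]), 'torque': array([0.057158  , 0.27597334, 0.0070181 ]), 'width': 64.9595759417382}
```

View pics/wrist3.png

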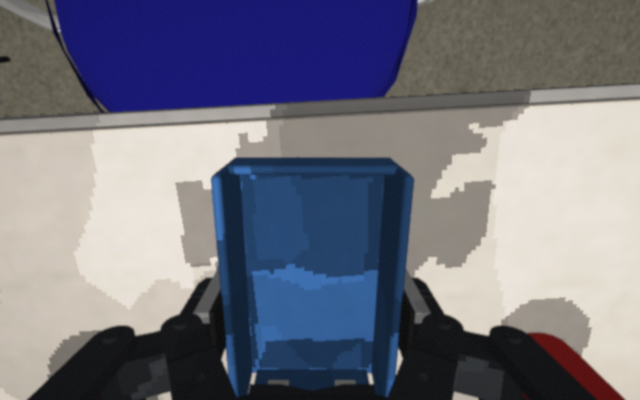

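```bash
python3 -m jog '0 0 -3 0 0 0 -1; 0 0 -15 0 0 0 -1;0 0 -45 0 0 0 -1; 0 0 -90 0 0 0 -1; 0 0 -135 0 0 0 -1; -10 20 -180 0 0 -4 -1; -25 50 -220 0 0 -8 -1; -41 82 -250 0 0 -13 -1'; python3 -m jog '0 0 -7 0 0 -3 -1;0 0 -7 0 0 -3 -1;0 0 -7 0 0 -3 -1'
python3 - <<'E'
from h import *
for n in ['wrist','side','top']: grab(n,n+'4')
s=ctrl.read_state(); print(s['clock'],s['qpos'].round(2),s['eef_pos'],s['tool_rot'],s['force'],s['torque'],s['width'])
E
```

```text
clock: 5.1
eef_pos: [597.9, -155.9, 254.8]
tool_rot: [-3.141, 0.002, -2.966]
force: [1.0, -0.2, -2.9]
width: 65.1
clock: 5.48
eef_pos: [596.6, -157.3, 258.6]
tool_rot: [3.142, -0.002, -2.918]
force: [0.1, 0.8, -2.4]
width: 65.0
5.625 [ 0.67  0.66 -0.79  1.57  0.5   1.13  1.56] [ 596.87941448 -157.09843003  258.61010718] [ 3.14123721e+00 -1.38940587e-03 -2.91715939e+00] [-0.04468966 -0.56024405 -2.38435862] [-0.00045132  0.0160484   0.00553614] 64.95063183219214
```

View pics/wrist4.png

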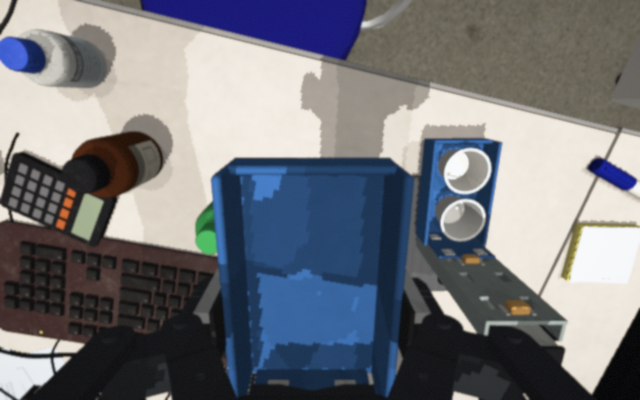

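View pics/side4.png

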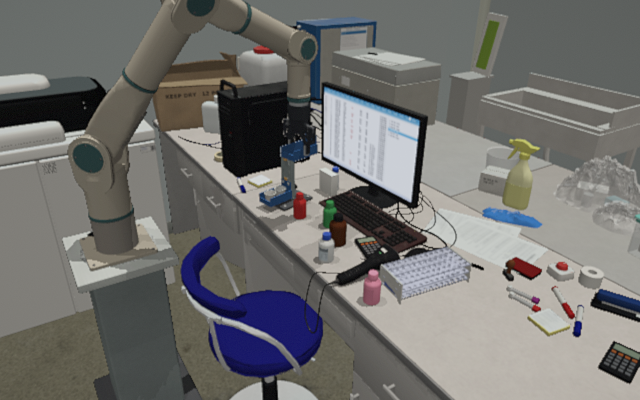

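Run:
```python
from h import *
d=load('wrist4'); Q=pts(d)
a=d['image'][:,:,::-1][130:370,410:590]; cv2.imwrite('pics/c4.png',cv2.resize(a,None,fx=3.3,fy=2.5,interpolation=cv2.INTER_CUBIC) if 0 else cv2.resize(a,None,fx=2.5,fy=2.5,interpolation=cv2.INTER_CUBIC))
reg=np.zeros((400,640),bool); reg[130:360,415:580]=1
P=Q[reg&np.isfinite(Q[...,0])]
# strip front face: select 85<z<top, fit vertical plane
S=P[(P[:,2]>85)&(P[:,2]<230)&(np.hypot(P[:,0]-635,P[:,1]-8)<50)]
from collections import Counter
print(len(S),np.percentile(S[:,2],[0,50,95,99,100]))
# RANSAC line in xy
rng=np.random.default_rng(0); best=0
for _ in range(2000):
    a,b=S[rng.choice(len(S),2,0),:2]; n=np.array([b[1]-a[1],a[0]-b[0]]); L=np.hypot(*n)
    if L<20: continue
    n/=L; inl=abs((S[:,:2]-a)@n)<1
    if inl.sum()>best: best=inl.sum(); I=inl
F=S[I]; c=F[:,:2].mean(0); u,s,vt=np.linalg.svd(F[:,:2]-c); t=vt[0]; n=vt[1]
if n[0]<0:n=-n
print(best,c,'normal yaw',np.degrees(np.arctan2(n[1],n[0])))
t=np.array([-n[1],n[0]]); y=(F[:,:2]-c)@t; print('y range',y.min(),y.max(),'z',F[:,2].min(),F[:,2].max())
mid=c+t*(np.percentile(y,0.5)+np.percentile(y,99.5))/2; print('mid',mid)
for z0 in range(85,215,10):
    k=(F[:,2]>z0)&(F[:,2]<=z0+10)
    if k.any(): print(z0,y[k].min().round(1),y[k].max().round(1),k.sum(), ((F[k,:2]-c)@n).mean().round(2))
```

```text
6996 [ 85.00172748 158.39798024 204.6530576  215.78281224 217.68987028]
3805 [633.7475558    6.77069791] normal yaw 13.194477729515729
y range -29.20724985195861 30.412627545512574 z 85.00172748187634 191.70146232102877
mid [633.63232815   7.26218655]
85 -28.6 29.3 86 -0.11
95 -28.6 29.9 266 -0.07
105 -28.2 29.9 312 -0.05
115 -28.4 29.7 311 0.01
125 -29.2 30.3 296 0.03
135 -28.8 30.4 410 -0.03
145 -28.4 30.2 464 -0.01
155 -28.5 30.4 424 0.01
165 -28.7 30.1 266 0.04
175 -28.8 29.8 503 -0.05
185 -28.3 29.9 467 0.12
```

View pics/c4.png

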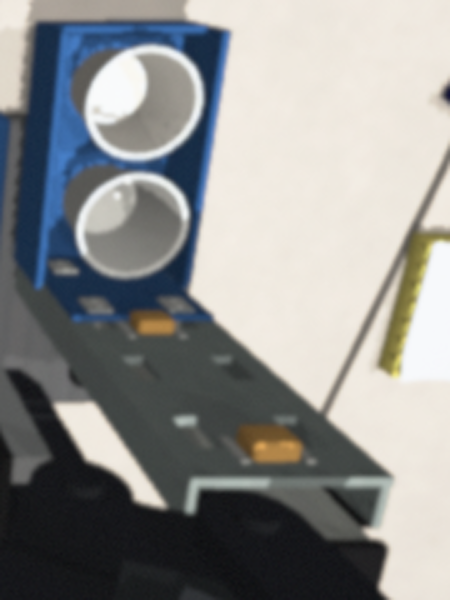

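Run:
```python
from h import *
d=load('wrist4'); g=cv2.cvtColor(d['image'],cv2.COLOR_RGB2GRAY)
yaw=np.radians(13.2); n=np.array([np.cos(yaw),np.sin(yaw),0]); t=np.array([-n[1],n[0],0]); p0=np.array([633.63,7.26,0])
def face(u,v,off=0):
    o,r=ray(d,u,v); q=o+r*((p0+n*off-o)@n)/(r@n); return (q-p0)@t,q[2]
def loc(u,v): return 410+u/2.5,130+v/2.5
for nm,u,v in [('r4 L ledge front',185,416),('r4 R',285,416),('r3 L',133,356),('r3 R',222,357),('top L',190,479),('top R',388,477),('top mid',290,478),('catch bottom?',266,428),('lowtray plate top L',80,318),('R',210,318)]:
    print(nm,np.round(face(*loc(u,v)),1))
print(g[290:306,478:492]); print(g[318:326,486:566:6])
a=d['image'][:,:,::-1][255:335,440:580]; cv2.imwrite('pics/c5.png',cv2.resize(a,None,fx=5.6,fy=5.6,interpolation=cv2.INTER_CUBIC))
```

```text
r4 L ledge front [-15.1 158.6]
r4 R [ 16.5 159. ]
r3 L [-15.2 118.8]
r3 R [ 16.4 119.9]
top L [-29.  191.2]
top R [ 27.2 190.8]
top mid [ -0.6 191. ]
catch bottom? [  6.7 165.7]
lowtray plate top L [-23.1  87.2]
R [28.  87.9]
[[ 72  71  71  71  70  68  67  69  68  68  67  67  68  68]
 [ 73  72  72  71  69  68  69  67  68  67  67  67  68  67]
 [ 72  72  72  71  70  68  68  67  67  68  66  66  67  67]
 [ 71  70  70  69  71  69  70  68  67  68  67  66  66  66]
 [ 71  70  70  70  72  72  71  72  70  70  68  69  66  67]
 [ 73  76  79  84  88  91  91  91  92  88  78  70  66  66]
 [ 77  93 109 119 128 132 133 134 133 125 102  80  69  66]
 [ 84 111 141 159 167 169 169 167 165 153 122  88  70  68]
 [ 81 109 147 172 182 181 178 173 169 157 123  88  69  68]
 [ 75  94 126 157 169 167 161 155 152 141 113  82  70  67]
 [ 73  78  99 121 130 128 123 121 121 115  98  81  70  66]
 [ 72  74  78  86  91  91  90  92  95  96  89  81  72  67]
 [ 71  72  74  73  74  76  79  78  81  86  89  86  78  71]
 [ 73  72  72  70  72  73  74  76  77  82  88  89  85  77]
 [ 71  71  72  70  71  72  74  73  76  79  85  90  91  85]
 [ 72  71  71  71  71  72  72  74  75  77  82  88  91  91]]
[[ 70  67  72  69  68  70  67  69  68  67  69  69  66 137]
 [ 72  71  77  74  74  74  70  71  70  68  72  78  73 103]
 [ 86  99 103 102 102 100  83  83  84  83  84 112 108 115]
 [114 143 144 146 144 142 103 104 104 104 106 159 154 156]
 [139 172 174 176 175 167 114 115 116 115 116 182 176 178]
 [155 174 179 181 179 170 115 116 117 109 115 176 171 183]
 [163 149 157 159 161 152 112 111 112  88 100 147 142 183]
 [166  99 111 113 121 123 105 101 105  64  80 105 102 183]]
```

View pics/c5.png

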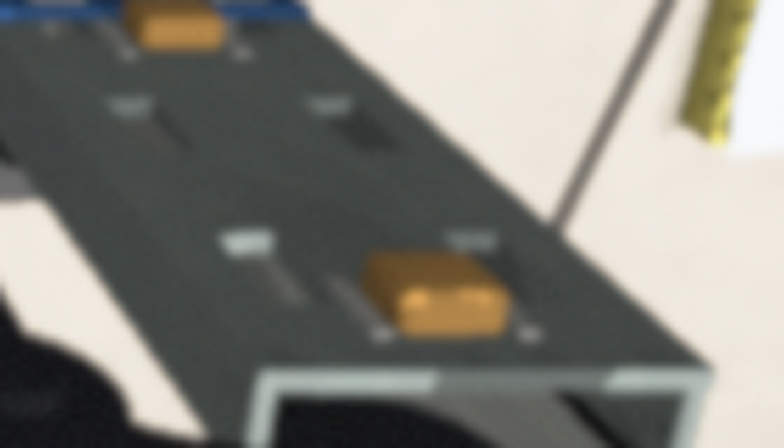

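Run:
```python
from h import *
d=load('wrist4'); Q=pts(d)
for nm in ['wrist1','wrist4']:
    e=load(nm); q=pts(e); sl=q[160:200,370:400] if nm=='wrist1' else q[170:210,240-60:205]
    print(nm,'desk z',np.nanmedian(sl[...,2]))
W=np.eye(4); W[:3,:3]=R.from_euler('xyz',d['rot']).as_matrix(); W[:3,3]=d['pos']
hsv=cv2.cvtColor(d['image'],cv2.COLOR_RGB2HSV)
m=((hsv[...,0]>98)&(hsv[...,0]<125)&(hsv[...,1]>120)&(hsv[...,2]>30))
m[:150]=0; m[:,:205]=0; m[:,416:]=0
P=(Q[m]-d['pos'])@W[:3,:3]
print(P.min(0),P.max(0))
for lo,hi in [(-50,-25),(-25,-12),(-12,-4),(0,4)]:
    S=P[(P[:,2]>lo)&(P[:,2]<=hi)]
    if len(S): print(lo,len(S),np.percentile(S,[0.5,50,99.5],axis=0).round(1).tolist(),cv2.minAreaRect(S[:,:2].astype(np.float32)))
# per-height of wall rims: left/right walls
for x in [30,40,48]:
    S=P[abs(P[:,0]-x)<3]; S=S[S[:,2]<np.percentile(S[:,2],12)]
    L=S[S[:,1]<0];Rr=S[S[:,1]>0]; print(x,L[:,1].min(),Rr[:,1].max(),L[:,2].mean(),Rr[:,2].mean())
```

```text
wrist1 desk z 0.2728548955011547
wrist4 desk z 0.3585026650187899
[nan nan nan] [nan nan nan]
-50 5683 [[-38.4, -32.8, -34.3], [16.7, 29.4, -32.2], [54.3, 32.8, -25.1]] ((6.397003173828125, -0.28791046142578125), (96.70052337646484, 66.7677001953125), 0.16231882572174072)
-25 5495 [[-51.9, -30.4, -24.9], [35.6, 0.1, -18.6], [55.1, 30.4, -12.1]] ((0.887176513671875, -0.38641357421875), (109.1566390991211, 62.0269775390625), 0.6051770448684692)
-12 3131 [[-53.2, -30.4, -12.0], [-5.7, 0.1, -7.8], [55.0, 30.3, -4.0]] ((0.6839561462402344, -0.16400146484375), (108.867919921875, 61.15420913696289), 0.23812507092952728)
0 10362 [[-52.6, -30.0, 0.0], [1.5, -0.3, 0.3], [47.0, 29.8, 1.5]] ((-3.878856658935547, -0.05666160583496094), (102.76306915283203, 60.674644470214844), 0.19835788011550903)
30 -32.89013496441967 33.09025428535814 -32.437887635325296 -32.57146422938986
40 -33.1305575506341 32.82170023829551 -32.617196057353404 -32.664107256762655
48 -32.60679777938337 32.75166014620776 -33.179992767123935 -33.15524222896809
```

```bash
python3 -m jog '3 25 0 0 0 -0.5 -1; 8 70 0 0 0 -0.5 -1; 12 120 0 0 0 -0.5 -1; 14 152 0 0 0 -0.5 -1; 14 152 20 0 0 -0.5 -1; 14 152 60 0 0 -0.5 -1; 14 152 105 0 0 -0.5 -1; 14 152 125 0 0 -0.5 -1';  python3 -m jog '0 0 12 0 0 0 -1;0 0 16 0 0 0 -1;0 0 16 0 0 0 -1'
python3 - <<'E'
from h import *
for n in ['wrist','side','top']: grab(n,n+'5')
s=ctrl.read_state(); print(s['clock'],s['qpos'].round(2),s['eef_pos'],s['tool_rot'],s['force'],s['torque'],s['width'])
p0=np.array([633.5,7.75]); n=np.array([.9736,.2284]); t=np.array([-n[1],n[0]]); q=s['eef_pos'][:2]-p0; print(q@n,q@t, 'yaw',np.degrees(s['tool_rot'][2])+180)
E
```

```text
clock: 6.62
eef_pos: [548.1, -12.1, 131.7]
tool_rot: [3.141, -0.004, -2.908]
force: [0.4, -0.9, -2.5]
width: 65.6
clock: 7.0
eef_pos: [550.4, -11.4, 118.8]
tool_rot: [-3.141, 0.001, -2.907]
force: [0.1, -0.3, -2.5]
width: 64.8
7.15 [ 0.4   0.73 -0.68  1.89  0.66  0.76  1.15] [550.4938822  -11.38564729 119.17272485] [-3.14119331e+00  1.63530091e-03 -2.90731657e+00] [ 0.68390544  0.06112873 -2.26386082] [-0.00373559  0.0061461   0.02682859] 64.6917245933656
-85.18533813260564 0.32813110777087273 yaw 13.423030712702484
```

View pics/wrist5.png

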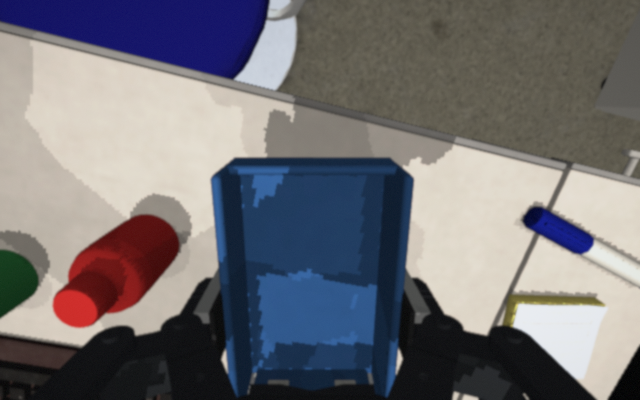

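Run:
```python
from h import *
a=load('top5')['image'][:,:,::-1][160:270,180:290]; b=load('side5')['image'][:,:,::-1][130:220,245:335]
cv2.imwrite('pics/c6.png',np.hstack([cv2.resize(a,(400,400),interpolation=cv2.INTER_CUBIC),cv2.resize(b,(400,400),interpolation=cv2.INTER_CUBIC)]))
```

```text
(no output)
```

View pics/c6.png

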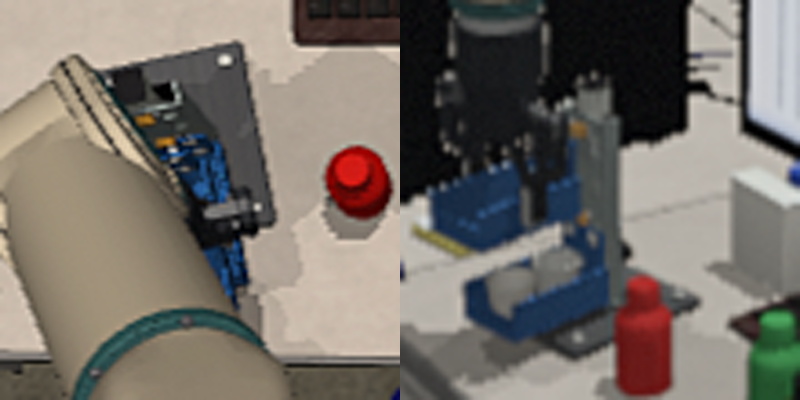

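```bash
python3 -m jog '-5 0 2 0 0 0 -1; -12 0 2 0 0 0 -1; -18 0 2 0 0 0 -1; -21 0 2 0 0 0 -1;-21 0 2 0 0 0 -1;-21 0 2 0 0 0 -1'
cat > st.py <<'E'
from h import *
s=ctrl.read_state(); p0=np.array([633.5,7.75]); n=np.array([.9736,.2284]); t=np.array([-n[1],n[0]]); q=s['eef_pos'][:2]-p0
F=s['force']; print('t',s['clock'],'gap',round(-q@n-54.5,2),'lat',round(q@t,2),'z',round(s['eef_pos'][2],2),'rp',np.degrees(s['tool_rot']).round(2),'Fn',round(F[:2]@n,1),'Ft',round(F[:2]@t,1),'Fz',round(F[2],1),'M',s['torque'].round(2),'w',round(s['width'],1))
E
python3 st.py
```

```text
clock: 7.9
eef_pos: [570.0, -6.6, 116.2]
tool_rot: [-3.142, -0.0, -2.907]
force: [-0.4, 0.2, -2.3]
width: 65.2
t 7.9 gap 10.57 lat 0.52 z 116.24 rp [-1.8000e+02 -2.0000e-02 -1.6656e+02] Fn -0.3 Ft 0.2 Fz -2.3 M [-0.    0.01 -0.02] w 65.2
```

```bash
python3 -m jog '-2 -0.4 -0.8 0 0 0 -1; -3 -0.4 -0.8 0 0 0 -1; -4 -0.4 -0.8 0 0 0 -1; -4 -0.4 -0.8 0 0 0 -1'; python3 st.py;  python3 -m jog '-1 0 0 0 0 0 -1; -2 0 0 0 0 0 -1; -2 0 0 0 0 0 -1'; python3 st.py
```

```text
clock: 8.4
eef_pos: [573.9, -6.2, 117.0]
tool_rot: [-3.141, -0.001, -2.907]
force: [-1.7, -1.4, -2.6]
width: 64.9
t 8.4 gap 6.68 lat 0.06 z 117.04 rp [-1.7999e+02 -4.0000e-02 -1.6657e+02] Fn -2.0 Ft -1.0 Fz -2.6 M [-0.02  0.21 -0.  ] w 64.9
clock: 8.78
eef_pos: [575.9, -5.7, 117.0]
tool_rot: [-3.142, -0.001, -2.907]
force: [-3.2, -1.3, -1.7]
width: 65.2
t 8.775 gap 4.69 lat 0.08 z 116.98 rp [-1.8000e+02 -5.0000e-02 -1.6657e+02] Fn -3.4 Ft -0.5 Fz -1.7 M [-0.13  0.37 -0.04] w 65.2
```

```bash
python3 -m jog '-1 0 0 0 0 0 -1; -2 0 0 0 0 0 -1; -2 0 0 0 0 0 -1'; python3 st.py;  python3 -m jog '-1 0 0 0 0 0 -1; -2 0 0 0 0 0 -1; -2 0 0 0 0 0 -1'; python3 st.py
```

```text
clock: 9.15
eef_pos: [577.9, -5.2, 117.0]
tool_rot: [-3.142, -0.001, -2.907]
force: [-4.5, -0.9, -1.3]
width: 65.3
t 9.15 gap 2.6 lat 0.06 z 116.97 rp [-1.8000e+02 -4.0000e-02 -1.6657e+02] Fn -4.6 Ft 0.1 Fz -1.3 M [-0.2   0.55 -0.01] w 65.3
clock: 9.52
eef_pos: [579.8, -4.8, 117.0]
tool_rot: [-3.141, -0.001, -2.907]
force: [-4.4, -0.8, -2.6]
width: 64.7
t 9.525 gap 0.68 lat 0.07 z 116.97 rp [-1.7999e+02 -5.0000e-02 -1.6657e+02] Fn -4.5 Ft 0.2 Fz -2.6 M [-0.18  0.71  0.01] w 64.7
```

```bash
python3 -m jog '-0.5 0 0 0 0 0 -1; -1 0 0 0 0 0 -1'; python3 st.py;  python3 -m jog '-0.5 0 0 0 0 0 -1; -0.5 0 0 0 0 0 -1'; python3 st.py
```

```text
clock: 9.78
eef_pos: [579.8, -4.7, 117.0]
tool_rot: [-3.141, -0.003, -2.907]
force: [-8.5, -1.5, -0.8]
width: 64.8
t 9.775 gap 0.67 lat 0.12 z 116.98 rp [-1.7998e+02 -1.6000e-01 -1.6658e+02] Fn -8.6 Ft 0.5 Fz -0.8 M [-0.29  1.29 -0.08] w 64.8
clock: 10.02
eef_pos: [579.8, -4.8, 117.0]
tool_rot: [-3.141, -0.004, -2.908]
force: [-8.3, -1.0, 1.4]
width: 65.3
t 10.025 gap 0.67 lat 0.08 z 116.98 rp [-179.97   -0.21 -166.59] Fn -8.3 Ft 0.9 Fz 1.4 M [-0.23  1.4  -0.13] w 65.3
```

```bash
python3 -m jog '0 0 1 0 0 0 -1; 0 0 2 0 0 0 -1; 0 0 3 0 0 0 -1; 0 0 3 0 0 0 -1'; python3 st.py;  python3 -m jog '0 0 1 0 0 0 -1; 0 0 2 0 0 0 -1;0 0 3 0 0 0 -1; 0 0 3 0 0 0 -1'; python3 st.py
```

```text
clock: 10.52
eef_pos: [579.8, -4.8, 114.2]
tool_rot: [-3.141, -0.004, -2.907]
force: [-8.9, -2.3, 2.4]
width: 64.9
t 10.525 gap 0.68 lat 0.06 z 114.21 rp [-179.96   -0.2  -166.59] Fn -9.2 Ft -0.2 Fz 2.4 M [-0.34  1.53 -0.14] w 64.9
clock: 11.02
eef_pos: [579.8, -4.8, 111.2]
tool_rot: [-3.141, -0.004, -2.908]
force: [-9.6, -1.4, 1.9]
width: 65.0
t 11.025 gap 0.66 lat 0.04 z 111.23 rp [-179.96   -0.2  -166.59] Fn -9.7 Ft 0.8 Fz 1.9 M [-0.33  1.43 -0.15] w 65.0
```

```bash
python3 -m jog '0 0 0.5 0 0 0 -1; 0 0 1 0 0 0 -1'; python3 st.py;  python3 -m jog '0 0 0.5 0 0 0 -1; 0 0 1 0 0 0 -1'; python3 st.py;python3 -m jog '0 0 0.5 0 0 0 -1; 0 0 1 0 0 0 -1'; python3 st.py
```

```text
clock: 11.28
eef_pos: [579.8, -4.8, 110.3]
tool_rot: [-3.141, -0.004, -2.907]
force: [-9.7, -3.3, 3.6]
width: 64.8
t 11.275 gap 0.68 lat 0.06 z 110.32 rp [-179.95   -0.2  -166.59] Fn -10.2 Ft -1.0 Fz 3.6 M [-0.39  1.48 -0.11] w 64.8
clock: 11.52
eef_pos: [579.8, -4.8, 109.3]
tool_rot: [-3.141, -0.004, -2.908]
force: [-9.7, -1.8, 4.3]
width: 64.7
t 11.525 gap 0.68 lat 0.04 z 109.33 rp [-179.95   -0.2  -166.59] Fn -9.8 Ft 0.4 Fz 4.3 M [-0.42  1.53 -0.09] w 64.7
clock: 11.78
eef_pos: [579.8, -4.8, 108.4]
tool_rot: [-3.141, -0.004, -2.908]
force: [-8.2, -1.0, 0.2]
width: 65.1
t 11.775 gap 0.66 lat 0.04 z 108.37 rp [-179.95   -0.2  -166.59] Fn -8.3 Ft 0.9 Fz 0.2 M [-0.38  1.46 -0.24] w 65.1
```

```bash
for i in 1; do python3 -m jog '0 0 0.5 0 0 0 -1; 0 0 0.5 0 0 0 -1'; python3 st.py;  python3 -m jog '0 0 0.5 0 0 0 -1; 0 0 0.5 0 0 0 -1'; python3 st.py;python3 -m jog '0 0 0.5 0 0 0 -1; 0 0 0.5 0 0 0 -1'; python3 st.py; done
```

```text
clock: 12.02
eef_pos: [579.8, -4.8, 108.0]
tool_rot: [-3.141, -0.003, -2.908]
force: [-8.6, -3.1, 3.7]
width: 65.1
t 12.025 gap 0.64 lat 0.07 z 107.96 rp [-179.96   -0.2  -166.61] Fn -9.1 Ft -1.0 Fz 3.7 M [-0.42  1.54 -0.26] w 65.1
clock: 12.28
eef_pos: [579.8, -4.8, 107.6]
tool_rot: [-3.141, -0.004, -2.908]
force: [-10.2, -1.6, 7.0]
width: 64.7
t 12.275 gap 0.68 lat 0.07 z 107.65 rp [-179.95   -0.2  -166.62] Fn -10.3 Ft 0.8 Fz 7.0 M [-0.4   1.71 -0.29] w 64.7
clock: 12.52
eef_pos: [579.8, -4.8, 107.4]
tool_rot: [-3.14, -0.003, -2.908]
force: [-11.2, -2.1, 9.2]
width: 64.8
t 12.525 gap 0.65 lat 0.08 z 107.44 rp [-179.94   -0.2  -166.62] Fn -11.4 Ft 0.5 Fz 9.2 M [-0.56  1.82 -0.23] w 64.8
```

```bash
for i in 1; do python3 -m jog '0 0 0.5 0 0 0 -1; 0 0 0.5 0 0 0 -1'; python3 st.py;  python3 -m jog '0 0 0.5 0 0 0 -1; 0 0 0.5 0 0 0 -1'; python3 st.py;python3 -m jog '0 0 0.5 0 0 0 -1; 0 0 0.5 0 0 0 -1'; python3 st.py; done
```

```text
clock: 12.78
eef_pos: [579.8, -4.8, 107.2]
tool_rot: [-3.14, -0.003, -2.908]
force: [-10.6, -2.9, 10.4]
width: 64.9
t 12.775 gap 0.65 lat 0.06 z 107.22 rp [-179.92   -0.19 -166.62] Fn -11.0 Ft -0.4 Fz 10.4 M [-0.52  1.93 -0.22] w 64.9
clock: 13.02
eef_pos: [579.8, -4.7, 107.0]
tool_rot: [-3.14, -0.003, -2.908]
force: [-13.3, -1.9, 13.0]
width: 65.3
t 13.025 gap 0.65 lat 0.1 z 106.97 rp [-179.92   -0.19 -166.62] Fn -13.4 Ft 1.1 Fz 13.0 M [-0.5   2.02 -0.29] w 65.3
clock: 13.28
eef_pos: [579.8, -4.8, 106.9]
tool_rot: [-3.14, -0.003, -2.908]
force: [-13.0, -3.8, 15.9]
width: 65.0
t 13.275 gap 0.66 lat 0.07 z 106.9 rp [-179.9    -0.18 -166.63] Fn -13.5 Ft -0.7 Fz 15.9 M [-0.51  2.23 -0.35] w 65.0
```

```bash
for i in 1; do python3 -m jog '0 0 0.5 0 0 0 -1; 0 0 0.5 0 0 0 -1'; python3 st.py;  python3 -m jog '0 0 0.5 0 0 0 -1; 0 0 0.5 0 0 0 -1'; python3 st.py; done
python3 - <<'E'
from h import *
for n in ['side','top']: grab(n,n+'6')
a=load('top6')['image'][:,:,::-1][160:270,180:290]; b=load('side6')['image'][:,:,::-1][130:220,245:335]
cv2.imwrite('pics/c7.png',np.hstack([cv2.resize(a,(400,400),interpolation=cv2.INTER_CUBIC),cv2.resize(b,(400,400),interpolation=cv2.INTER_CUBIC)]))
E
```

```text
clock: 13.52
eef_pos: [579.8, -4.8, 106.8]
tool_rot: [-3.14, -0.003, -2.908]
force: [-13.4, -3.1, 19.8]
width: 64.9
t 13.525 gap 0.67 lat 0.06 z 106.8 rp [-179.88   -0.18 -166.63] Fn -13.7 Ft 0.1 Fz 19.8 M [-0.5   2.38 -0.28] w 64.9
clock: 13.78
eef_pos: [579.7, -4.8, 106.7]
tool_rot: [-3.139, -0.003, -2.908]
force: [-15.1, -4.0, 22.5]
width: 64.6
t 13.775 gap 0.7 lat 0.07 z 106.72 rp [-1.7987e+02 -1.7000e-01 -1.6663e+02] Fn -15.6 Ft -0.4 Fz 22.5 M [-0.55  2.54 -0.21] w 64.6
```

View pics/c7.png

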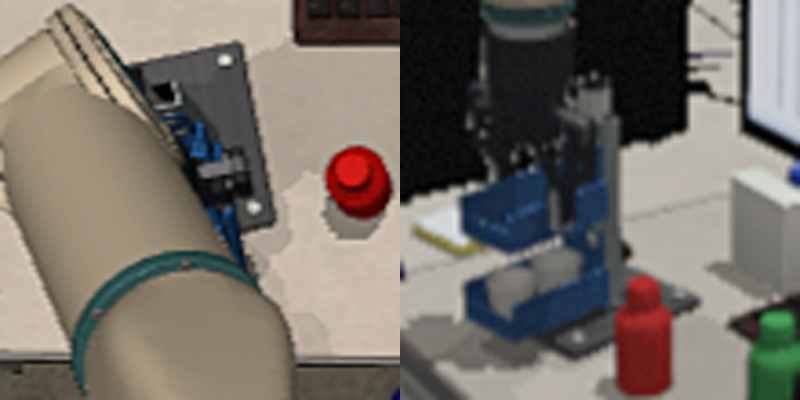

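```bash
python3 -m jog '0.5 0 -0.8 0 0 0 -1; 0.8 0 -1.5 0 0 0 -1'; python3 st.py;  python3 -m jog '0 0 0 0 0 0 0.9;0 0 0 0 0 0 1;0 0 0 0 0 0 1;0 0 0 0 0 0 1'; python3 st.py
python3 - <<'E'
from h import *
for n in ['wrist','side']: grab(n,n+'7')
a=load('wrist7')['image'][:,:,::-1]; b=load('side7')['image'][:,:,::-1][130:220,245:335]
cv2.imwrite('pics/c8.png',np.hstack([a[:,100:500],cv2.resize(b,(400,400),interpolation=cv2.INTER_CUBIC)]))
E
```

```text
clock: 14.12
eef_pos: [579.8, -4.8, 107.0]
tool_rot: [-3.14, -0.001, -2.908]
force: [-8.2, -1.6, 6.9]
width: 64.9
t 14.125 gap 0.63 lat 0.06 z 107.0 rp [-1.7993e+02 -8.0000e-02 -1.6662e+02] Fn -8.4 Ft 0.3 Fz 6.9 M [-0.39  1.38 -0.27] w 64.9
clock: 14.62
eef_pos: [581.2, -4.2, 105.7]
tool_rot: [3.141, 0.001, -2.907]
force: [1.3, 0.6, -0.4]
width: 85.4
t 14.625 gap -0.87 lat 0.26 z 105.66 rp [ 1.7999e+02  5.0000e-02 -1.6656e+02] Fn 1.4 Ft 0.3 Fz -0.4 M [-0.03  0.01 -0.02] w 85.4
```

View pics/c8.png

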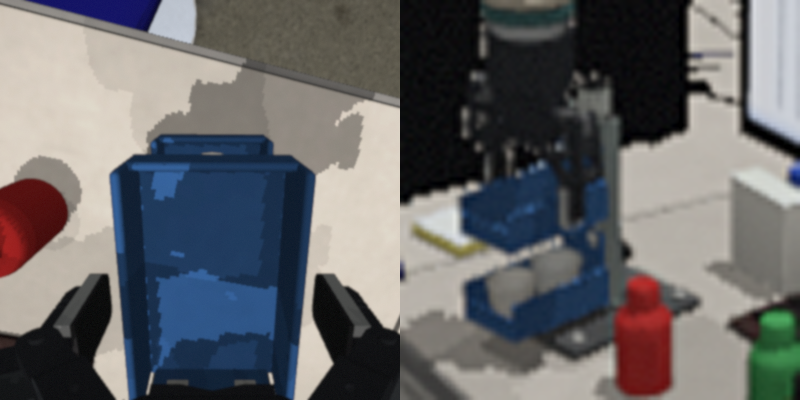

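```bash
python3 -m jog '1 0 -10 0 0 0 1; 3 0 -40 0 0 0 1; 3 0 -80 0 0 0 1; 0 -20 -120 0 0 0 1; -5 -60 -145 0 0 0 1; -10 -100 -155 0 0 0 1; -15 -140 -155 0 0 0 1; -15 -152 -155 0 0 0 1'
python3 - <<'E'
from h import *
for n in ['wrist','side','top']: grab(n,n+'8')
a=load('wrist8')['image'][:,:,::-1]; b=load('side8')['image'][:,:,::-1][130:220,245:335];c=load('top8')['image'][:,:,::-1][160:270,180:290]
cv2.imwrite('pics/c9.png',cv2.resize(a[150:350,420:580],(480,600),interpolation=cv2.INTER_CUBIC))
cv2.imwrite('pics/c10.png',np.hstack([cv2.resize(c,(400,400),interpolation=cv2.INTER_CUBIC),cv2.resize(b,(400,400),interpolation=cv2.INTER_CUBIC)]))
E
python3 st.py
```

```text
clock: 15.72
eef_pos: [630.9, -152.3, 260.8]
tool_rot: [-3.14, 0.0, -2.912]
force: [0.1, -0.2, -0.2]
width: 85.6
t 15.875 gap -15.78 lat -150.92 z 260.68 rp [ 1.7993e+02 -1.0000e-02 -1.6655e+02] Fn 0.2 Ft 0.5 Fz -0.2 M [-0.02 -0.02  0.  ] w 85.6
```

View pics/c9.png

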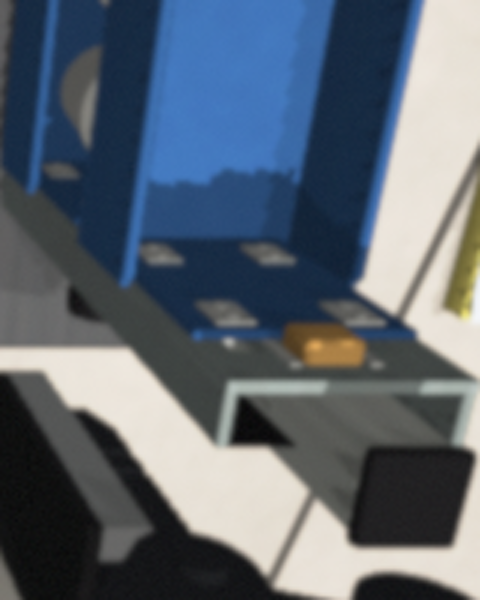

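View pics/c10.png

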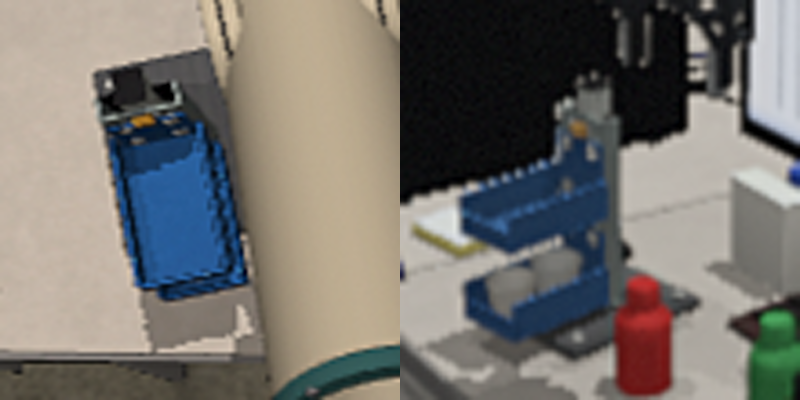

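Run:
```python
from h import *
d=load('wrist8'); Q=pts(d)
p0=np.array([633.5,7.75,0]); n=np.array([.9736,.2284,0]); t=np.array([-n[1],n[0],0])
hsv=cv2.cvtColor(d['image'],cv2.COLOR_RGB2HSV)
m=(hsv[...,0]>10)&(hsv[...,0]<22)&(hsv[...,1]>120); m[:150]=0;m[350:]=0;m[:,:420]=0;m[:,580:]=0
S=Q[m]; S=S[np.isfinite(S[:,0])]-p0; print('catch n',np.percentile(S@n,[1,5,50,99]).round(1),'z',np.percentile(S[:,2],[1,50,99]).round(1))
m=(hsv[...,0]>98)&(hsv[...,0]<125)&(hsv[...,1]>120); m[:,:440]=0
S=Q[m]; S=S[np.isfinite(S[:,0])]-p0; N=S@n;Tt=S@t
for z0 in range(95,185,6):
    k=(S[:,2]>z0)&(S[:,2]<=z0+6)
    if k.sum()>5: print(z0,k.sum(),'n',np.percentile(N[k],[1,99]).round(1),'t',np.percentile(Tt[k],[1,99]).round(1), 'zmean',S[k,2].mean().round(1))
k=(S[:,2]>104)&(S[:,2]<114)&(N>-90)&(N<-20)&(abs(Tt)<20); print('floor z',np.median(S[k,2]))
k=(S[:,2]>140); print('plate top',np.percentile(S[k,2],[50,98,100]))
a=load('wrist8')['image'][:,:,::-1]; cv2.imwrite('pics/w8.png',a)
```

```text
catch n [-6.4 -6.2 -4.1  0.3] z [174.2 181.4 183.6]
101 2289 n [-105.3   -4.1] t [-32.7  30.3] zmean 106.5
107 4772 n [-105.3   -2.9] t [-33.3  30.6] zmean 108.1
113 1031 n [-107.3   -2.4] t [-33.5  30.9] zmean 116.0
119 1149 n [-109.    -2.5] t [-33.5  31. ] zmean 122.2
125 1430 n [-109.8   -2.5] t [-33.4  31. ] zmean 127.7
131 1311 n [-107.9   -2.1] t [-33.6  30.9] zmean 134.0
137 1558 n [-108.    -2.3] t [-33.6  31.7] zmean 139.4
143 197 n [-3.5 -2.2] t [-28.   24.3] zmean 146.0
149 155 n [-3.8 -2. ] t [-28.   22.1] zmean 151.5
155 111 n [-3.6 -2.1] t [-28.2   9.4] zmean 157.9
161 95 n [-3.8 -2.1] t [-28.2  24. ] zmean 163.7
167 169 n [-3.5 -0.4] t [-28.3  25. ] zmean 169.7
floor z 107.25054804447467
plate top [147.33998014 170.56757674 171.29525064]
```

View pics/w8.png

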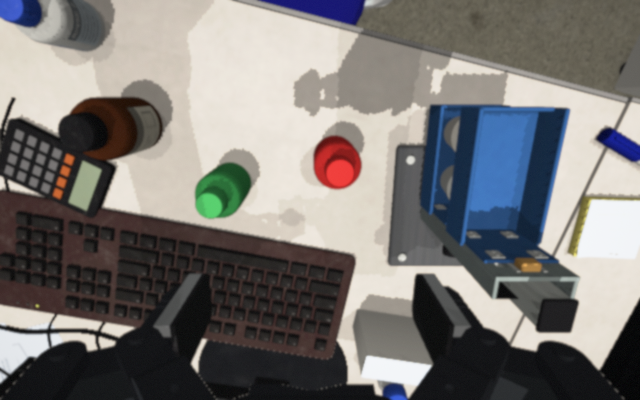

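Run:
```python
from h import *
for nm,c in [('wrist1',(60,185,165,262)),('wrist4',(0,110,28,90)),('top0',(365,400,215,260))]:
    d=load(nm); Q=pts(d); u0,u1,v0,v1=c
    P=Q[v0:v1,u0:u1].reshape(-1,3); P=P[np.isfinite(P[:,0])]
    P=P[(np.hypot(P[:,0]-540,P[:,1]+416)<40)&(P[:,2]>4)]
    print(nm,len(P))
    for z0 in range(4,100,6):
        S=P[(P[:,2]>z0)&(P[:,2]<=z0+6)]
        if len(S)>8:
            c_,r_=cv2.minEnclosingCircle(S[:,:2].astype(np.float32)); 
            # algebraic circle fit
            A=np.c_[2*S[:,:2],np.ones(len(S))]; x=np.linalg.lstsq(A,(S[:,:2]**2).sum(1),rcond=None)[0]; r=np.sqrt(max(0,x[2]+x[0]**2+x[1]**2))
            print(z0,len(S),'fit',x[:2].round(1),r.round(1))
```

```text
wrist1 4571
4 142 fit [ 540.9 -417.6] 23.9
10 131 fit [ 540.9 -417.6] 24.1
16 145 fit [ 541.  -417.7] 24.2
22 170 fit [ 540.9 -417.5] 24.1
28 173 fit [ 540.9 -417.4] 24.0
34 177 fit [ 540.8 -417.4] 24.0
40 190 fit [ 541.  -417.6] 24.1
46 208 fit [ 541.  -417.6] 24.2
52 233 fit [ 540.9 -417.5] 23.8
58 308 fit [ 540.9 -417.4] 23.5
64 565 fit [ 540.6 -416.9] 21.1
70 778 fit [ 540.8 -417.5] 16.8
76 120 fit [ 540.9 -417.4] 13.4
82 189 fit [ 540.9 -417.4] 13.3
88 201 fit [ 541.  -417.5] 13.2
94 841 fit [ 540.4 -416.5] 9.2
wrist4 4770
4 146 fit [ 540.9 -417.7] 23.9
10 139 fit [ 540.9 -417.3] 23.8
16 158 fit [ 540.8 -417.1] 23.8
22 177 fit [ 540.8 -417.3] 23.9
28 178 fit [ 540.8 -417.1] 23.7
34 186 fit [ 540.8 -417.3] 23.9
40 199 fit [ 540.8 -417.3] 23.9
46 213 fit [ 540.8 -417.2] 23.8
52 242 fit [ 540.9 -417.4] 23.8
58 309 fit [ 541.  -417.5] 23.5
64 585 fit [ 540.9 -416.9] 21.2
70 831 fit [ 540.9 -417.5] 17.0
76 133 fit [ 541.  -417.5] 13.6
82 202 fit [ 540.9 -417.2] 13.2
88 209 fit [ 540.8 -416.5] 12.3
94 863 fit [ 540.8 -415.9] 9.0
top0 327
4 43 fit [ 543.  -416.9] 33.2
58 25 fit [ 540.9 -416.3] 23.4
64 63 fit [ 540.9 -415.9] 20.3
70 59 fit [ 540.8 -416.4] 18.0
76 12 fit [ 540.4 -417.8] 15.5
88 33 fit [ 540.7 -415.5] 9.6
94 44 fit [ 540.6 -416.4] 9.3
```

```bash
python3 -m jog '25 -40 0 0 0 2 1; 50 -80 5 0 0 4 1; 75 -120 10 0 0 7 1; 100 -160 20 0 0 10 1; 125 -200 30 0 0 13 1; 149 -237 40 0 0 16 1; 149 -237 40 0 0 16 1; 149 -237 40 0 0 16 1'
python3 - <<'E'
from h import *
grab('wrist','wrist9')
s=ctrl.read_state(); print(s['clock'],s['qpos'].round(2),s['eef_pos'],np.degrees(s['tool_rot']))
d=load('wrist9'); Q=pts(d)
P=Q.reshape(-1,3); P=P[np.isfinite(P[:,0])]
P=P[(np.hypot(P[:,0]-540,P[:,1]+416)<40)]
for z0 in [16,34,46,52,82]:
    S=P[(P[:,2]>z0)&(P[:,2]<=z0+6)]; A=np.c_[2*S[:,:2],np.ones(len(S))]; x=np.linalg.lstsq(A,(S[:,:2]**2).sum(1),rcond=None)[0]; print(z0,len(S),x[:2],np.sqrt(x[2]+x[0]**2+x[1]**2))
E
```

```text
clock: 16.88
eef_pos: [541.9, -411.3, 221.0]
tool_rot: [3.14, 0.001, 3.1]
force: [-0.5, 1.2, 0.2]
width: 85.2
16.925 [ 0.98  0.77 -0.7   1.42  0.51  1.14  1.73] [ 542.30309445 -410.9179075   221.27117553] [1.79905071e+02 7.41322520e-02 1.77665102e+02]
16 40 [ 541.04041007 -417.66175342] 24.219110177092972
34 49 [ 541.15344846 -417.6800969 ] 24.2881136438571
46 57 [ 540.88376921 -417.62079959] 23.99285748101229
52 63 [ 541.03599787 -417.59983694] 23.931949928183304
82 65 [ 541.05805725 -417.62806655] 13.488105478650875
```

View pics/wrist9.png

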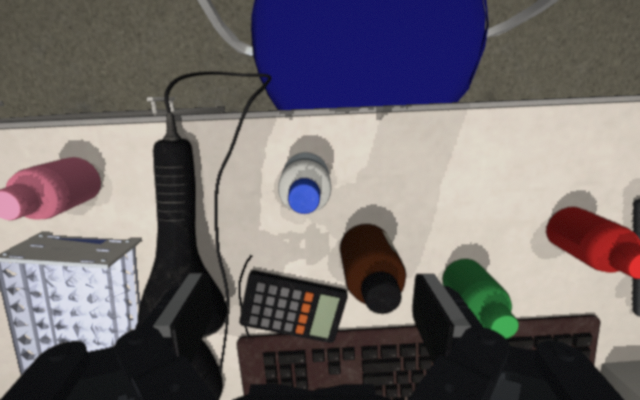

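```bash
python3 -m jog '0.9 -6.8 20 0 0 0 1; 0.9 -6.8 50 0 0 0 1; 0.9 -6.8 80 0 0 0 1; 0.9 -6.8 100 0 0 0 1;0.9 -6.8 100 0 0 0 1;0.9 -6.8 100 0 0 0 1'; python3 st.py
```

```text
clock: 17.68
eef_pos: [540.6, -420.7, 121.5]
tool_rot: [-3.141, 0.002, 3.097]
force: [0.9, -0.1, 0.6]
width: 85.6
t 17.675 gap 133.85 lat -395.94 z 121.51 rp [-1.7997e+02  1.0000e-01  1.7746e+02] Fn 0.8 Ft -0.3 Fz 0.6 M [-0.01  0.03 -0.01] w 85.6
```

```bash
python3 -m jog '-0.3 3.1 0 0 0 0 1; -0.3 3.1 15 0 0 0 1; -0.3 3.1 35 0 0 0 1; -0.3 3.1 55 0 0 0 1;-0.3 3.1 70 0 0 0 1;-0.3 3.1 80 0 0 0 1; -0.3 3.1 86 0 0 0 1; -0.3 3.1 86 0 0 0 1'
python3 - <<'E'
from h import *
grab('wrist','wrist10')
E
```

```text
clock: 18.68
eef_pos: [540.1, -417.5, 34.4]
tool_rot: [3.141, -0.0, 3.097]
force: [-0.1, -0.1, 0.3]
width: 85.3
```

View pics/wrist10.png

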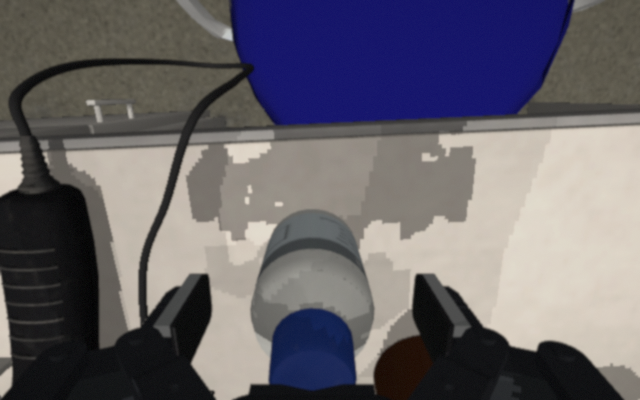

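```bash
python3 -m jog '0 0 0 0 0 0 0.2; 0 0 0 0 0 0 -0.2; 0 0 0 0 0 0 -1;0 0 0 0 0 0 -1;0 0 0 0 0 0 -1;0 0 0 0 0 0 -1'; python3 st.py
python3 - <<'E'
from h import *
grab('wrist','wrist11')
E
```

```text
clock: 19.48
eef_pos: [540.7, -417.8, 35.4]
tool_rot: [-3.141, 0.001, 3.097]
force: [-0.5, 0.2, 5.7]
width: 46.9
t 19.475 gap 133.1 lat -393.13 z 35.39 rp [-1.7996e+02  7.0000e-02  1.7744e+02] Fn -0.5 Ft 0.3 Fz 5.7 M [-0.01  0.11 -0.08] w 46.9
```

View pics/wrist11.png

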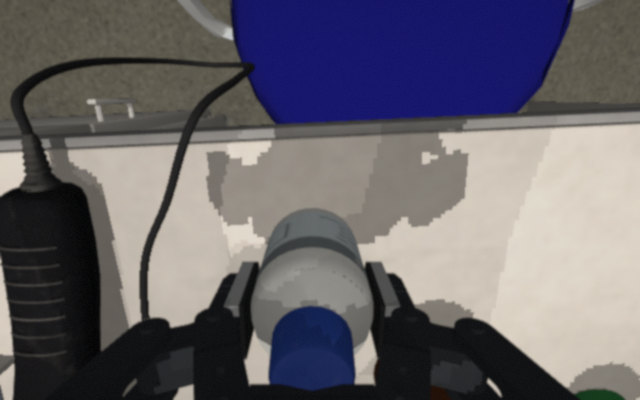

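```bash
python3 -m jog '0 0 -3 0 0 0 -1; 0 0 -15 0 0 0 -1; 0 0 -45 0 0 0 -1; 0 0 -85 0 0 0 -1;0 0 -125 0 0 0 -1;0 20 -165 0 0 0 -1;-2 50 -195 0 0 -2 -1;-4 90 -210 0 0 -4 -1'; python3 -m jog '-3 40 0 0 0 -2 -1; -6 80 0 0 0 -4 -1; -9 120 0 0 0 -6 -1; -12 160 0 0 0 -8 -1; -15 200 0 0 0 -9 -1; -17 240 0 0 0 -10 -1; -18 280 0 0 0 -11 -1; -18 295 0 0 0 -12 -1'; python3 st.py
```

```text
clock: 20.52
eef_pos: [548.5, -328.0, 247.0]
tool_rot: [-3.14, 0.003, -3.117]
force: [0.5, 1.0, -2.1]
width: 46.8
clock: 21.52
eef_pos: [558.5, -29.4, 245.4]
tool_rot: [3.141, 0.001, -2.902]
force: [-0.5, 0.3, -0.9]
width: 46.7
t 21.525 gap 27.05 lat -19.06 z 245.45 rp [ 1.7996e+02  6.0000e-02 -1.6628e+02] Fn -0.4 Ft 0.4 Fz -0.9 M [ 0.   -0.02  0.04] w 46.7
```

```bash
python3 -m jog '-8 6 0 0 0 0.3 -1; -16 12 0 0 0 0.3 -1; -23 18 0 0 0 0.3 -1; -25.5 19 0 0 0 0.3 -1;-25.5 19 0 0 0 0.3 -1;-25.5 19 0 0 0 0.3 -1'; python3 st.py;  python3 - <<'E'
from h import *
grab('wrist','wrist12')
E
```

```text
clock: 22.28
eef_pos: [578.9, -8.6, 244.5]
tool_rot: [-3.141, -0.0, -2.913]
force: [0.4, -0.2, -2.3]
width: 47.0
t 22.275 gap 2.4 lat -3.48 z 244.5 rp [-1.7999e+02 -3.0000e-02 -1.6690e+02] Fn 0.3 Ft -0.3 Fz -2.3 M [ 0.   -0.   -0.04] w 47.0
```

View pics/wrist12.png

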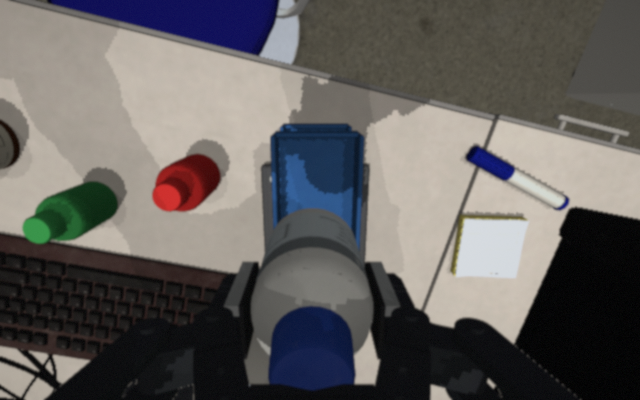

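```bash
python3 -m jog '-0.9 3.5 0 0 0 -0.3 -1; -0.9 3.5 10 0 0 -0.3 -1; -0.9 3.5 25 0 0 -0.3 -1; -0.9 3.5 35 0 0 -0.3 -1;-0.9 3.5 40 0 0 -0.3 -1;-0.9 3.5 40 0 0 -0.3 -1'; python3 st.py
```

```text
clock: 23.08
eef_pos: [579.0, -4.5, 204.1]
tool_rot: [3.141, -0.001, -2.907]
force: [-0.5, -0.1, -1.4]
width: 47.1
t 23.075 gap 1.37 lat 0.56 z 204.13 rp [ 1.7998e+02 -4.0000e-02 -1.6656e+02] Fn -0.5 Ft 0.0 Fz -1.4 M [ 0.01  0.03 -0.01] w 47.1
```

```bash
python3 -m jog '0 -0.5 10 0 0 0 -1; 0 -0.5 25 0 0 0 -1; 0 -0.5 40 0 0 0 -1; 0 -0.5 49 0 0 0 -1;0 -0.5 54 0 0 0 -1;0 -0.5 57 0 0 0 -1; 0 -0.5 57 0 0 0 -1; 0 -0.5 57 0 0 0 -1'; python3 st.py
python3 - <<'E'
from h import *
grab('wrist','wrist13'); grab('side','side13')
a=load('wrist13')['image'][:,:,::-1]; b=load('side13')['image'][:,:,::-1][130:220,245:335]
cv2.imwrite('pics/c13.png',np.hstack([a[:,100:500],cv2.resize(b,(400,400),interpolation=cv2.INTER_CUBIC)]))
E
```

```text
clock: 24.08
eef_pos: [579.6, -4.9, 148.0]
tool_rot: [-3.141, 0.001, -2.907]
force: [0.4, 0.8, -1.1]
width: 46.7
t 24.075 gap 0.92 lat -0.03 z 147.99 rp [-1.7999e+02  4.0000e-02 -1.6656e+02] Fn 0.5 Ft 0.7 Fz -1.1 M [-0.01  0.06  0.01] w 46.7
```

View pics/c13.png

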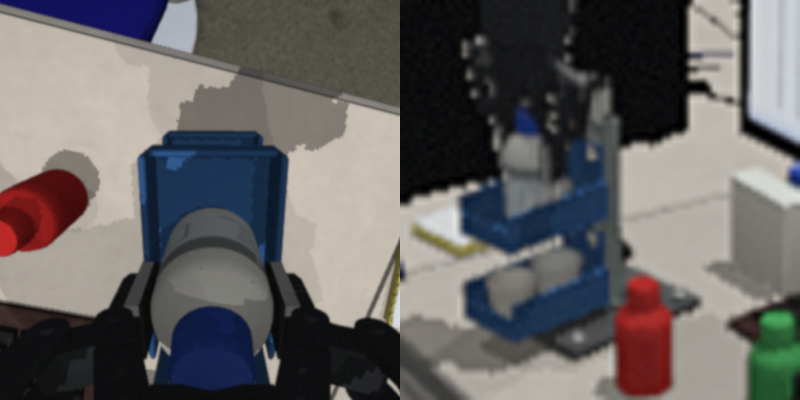

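```bash
python3 -m jog '0 0 1 0 0 0 -1; 0 0 2 0 0 0 -1; 0 0 3 0 0 0 -1; 0 0 4 0 0 0 -1; 0 0 4 0 0 0 -1'; python3 st.py;  python3 -m jog '0 0 0.5 0 0 0 -1; 0 0 1 0 0 0 -1; 0 0 1 0 0 0 -1'; python3 st.py
```

```text
clock: 24.8
eef_pos: [579.2, -5.0, 143.5]
tool_rot: [3.142, -0.0, -2.907]
force: [-0.3, 0.2, -1.4]
width: 46.6
t 24.8 gap 1.27 lat -0.02 z 143.5 rp [ 1.8000e+02 -1.0000e-02 -1.6656e+02] Fn -0.3 Ft 0.2 Fz -1.4 M [-0.04  0.03  0.  ] w 46.6
clock: 25.18
eef_pos: [579.3, -5.0, 142.6]
tool_rot: [3.142, -0.0, -2.907]
force: [-0.6, -0.3, -0.4]
width: 46.8
t 25.175 gap 1.22 lat -0.03 z 142.58 rp [ 180.     -0.   -166.56] Fn -0.6 Ft -0.2 Fz -0.4 M [ 0.02 -0.04 -0.03] w 46.8
```

```bash
python3 -m jog '0 0 0.5 0 0 0 -1; 0 0 0.5 0 0 0 -1'; python3 st.py;  python3 -m jog '0 0 0.5 0 0 0 -1; 0 0 0.5 0 0 0 -1'; python3 st.py
```

```text
clock: 25.42
eef_pos: [579.3, -4.9, 142.3]
tool_rot: [-3.141, 0.0, -2.907]
force: [-0.4, 0.3, -0.4]
width: 47.0
t 25.425 gap 1.14 lat 0.01 z 142.3 rp [-1.7999e+02  1.0000e-02 -1.6656e+02] Fn -0.3 Ft 0.3 Fz -0.4 M [-0.03  0.08  0.01] w 47.0
clock: 25.68
eef_pos: [579.4, -4.9, 142.1]
tool_rot: [-3.141, 0.0, -2.907]
force: [-1.8, -0.0, 5.3]
width: 47.0
t 25.675 gap 1.11 lat 0.0 z 142.14 rp [-1.7998e+02  2.0000e-02 -1.6656e+02] Fn -1.8 Ft 0.4 Fz 5.3 M [-0.12  0.39  0.05] w 47.0
```

```bash
python3 -m jog '0 0 -0.3 0 0 0 -1; 0 0 -0.3 0 0 0 0.4; 0 0 -0.3 0 0 0 0.7; 0 0 -0.3 0 0 0 1; 0 0 -0.3 0 0 0 1; 0 0 -0.3 0 0 0 1'; python3 st.py
python3 - <<'E'
from h import *
grab('wrist','wrist14'); grab('side','side14')
a=load('wrist14')['image'][:,:,::-1]; b=load('side14')['image'][:,:,::-1][130:220,245:335]
cv2.imwrite('pics/c14.png',np.hstack([a[:,100:500],cv2.resize(b,(400,400),interpolation=cv2.INTER_CUBIC)]))
E
```

```text
clock: 26.42
eef_pos: [579.3, -5.0, 141.9]
tool_rot: [3.142, 0.0, -2.907]
force: [1.2, 0.1, 0.7]
width: 85.5
t 26.425 gap 1.18 lat -0.01 z 141.89 rp [ 180.      0.   -166.56] Fn 1.2 Ft -0.2 Fz 0.7 M [-0.03 -0.06  0.01] w 85.5
```

View pics/c14.png

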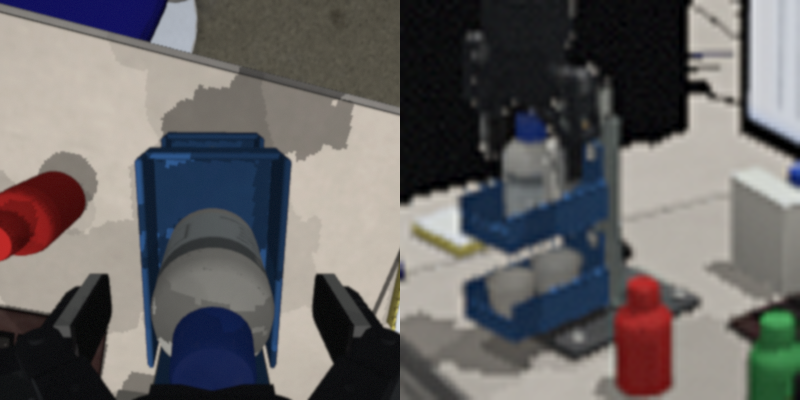

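Bottle stands in the tray and the jaws are clear of it. Next I retreat straight up, then sideways for the final check.

```bash
python3 -m jog '0 0 -5 0 0 0 1; 0 0 -20 0 0 0 1; 0 0 -50 0 0 0 1; 0 0 -90 0 0 0 1; 0 0 -125 0 0 0 1; 0 -30 -140 0 0 0 1; 0 -70 -140 0 0 0 1; 0 -110 -140 0 0 0 1'; python3 -m jog '0 -40 0 0 0 0 1;0 -60 0 0 0 0 1;0 -60 0 0 0 0 1;0 -60 0 0 0 0 1'; python3 st.py
python3 - <<'E'
from h import *
for n in ['wrist','side','top']: grab(n,n+'15')
a=load('wrist15')['image'][:,:,::-1]; b=load('side15')['image'][:,:,::-1][130:220,245:335]
cv2.imwrite('pics/c15.png',np.hstack([cv2.resize(a[40:340,400:620],(400,545)),cv2.resize(b,(400,545),interpolation=cv2.INTER_CUBIC)]))
d=load('wrist15'); Q=pts(d)
p0=np.array([633.5,7.75,0]); n=np.array([.9736,.2284,0]); t=np.array([-n[1],n[0],0])
P=Q.reshape(-1,3); P=P[np.isfinite(P[:,0])]-p0; L=np.c_[P@n,P@t,P[:,2]]
hsv=cv2.cvtColor(d['image'],cv2.COLOR_RGB2HSV)
m=(hsv[...,0]>10)&(hsv[...,0]<22)&(hsv[...,1]>120)
S=Q[m]; S=S[np.isfinite(S[:,0])]-p0; S=S[(S[:,2]>165)&(S[:,2]<195)&(abs(S@n)<15)]; print('catch n',np.percentile(S@n,[1,50,99]).round(1),'z',np.percentile(S[:,2],[1,99]).round(1))
for z0 in [140,150,160,188,194]:
    S=L[(abs(L[:,2]-z0)<4)&(abs(L[:,0]+56)<35)&(abs(L[:,1])<28)]
    if len(S)<9: continue
    A=np.c_[2*S[:,:2],np.ones(len(S))]; x=np.linalg.lstsq(A,(S[:,:2]**2).sum(1),rcond=None)[0]; print(z0,len(S),x[:2].round(1),np.sqrt(x[2]+x[0]**2+x[1]**2).round(1))
S=L[(abs(L[:,0]+56)<35)&(abs(L[:,1])<28)]; print('bottle top',np.percentile(S[:,2],99.5))
E
```

```text
clock: 27.52
eef_pos: [605.3, -112.9, 283.7]
tool_rot: [-3.141, 0.002, -2.906]
force: [0.3, -1.0, -0.5]
width: 85.4
clock: 28.02
eef_pos: [618.7, -167.7, 282.4]
tool_rot: [3.14, 0.001, -2.904]
force: [-0.0, 0.2, -0.6]
width: 85.5
t 28.025 gap -0.02 lat -167.47 z 282.41 rp [ 1.7991e+02  4.0000e-02 -1.6640e+02] Fn -0.0 Ft 0.2 Fz -0.6 M [-0.04  0.04 -0.02] w 85.5
catch n [-6.5 -4.3 -0.2] z [173.5 183.1]
140 274 [-55.1  -0.1] 23.8
150 304 [-55.1   0.1] 24.0
160 364 [-55.  -0.] 23.9
188 280 [-54.8  -0.1] 13.5
194 333 [-54.9  -0.1] 13.2
bottle top 204.08567211560842
```

View pics/c15.png

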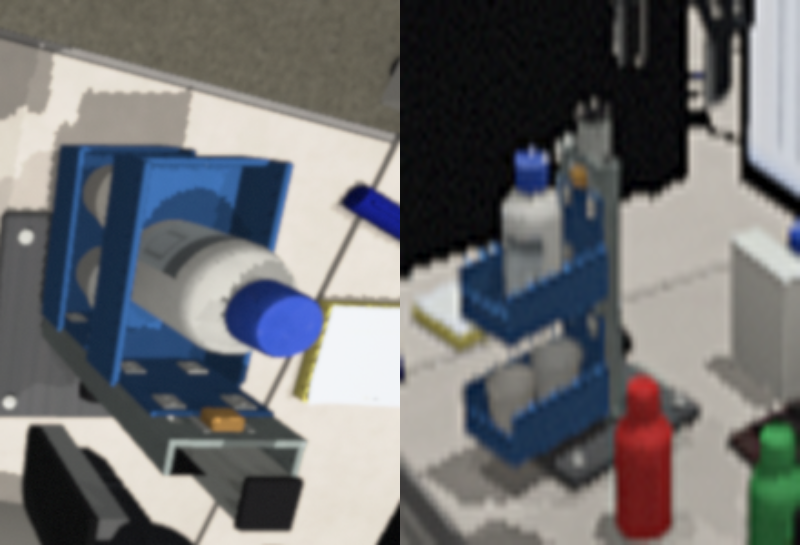

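View pics/top15.png

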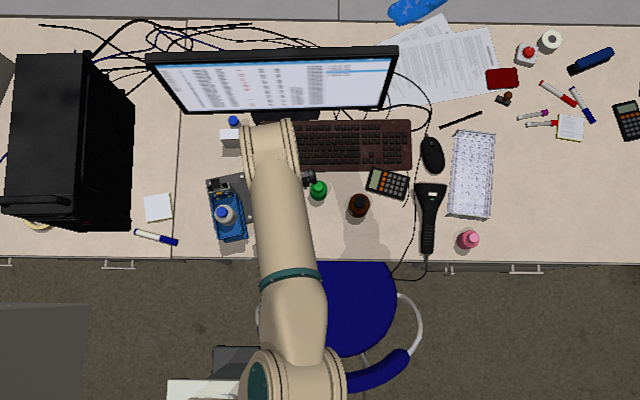

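```bash
python3 -c "
from cell import ctrl
print(ctrl.finish_job()); print(ctrl.read_state()['clock'])"
```

```text
the job is handed in; nothing more can be done
None
the job is handed in; nothing more can be done
```

The loose tray is hung in the free upper slots and locked. The blue-capped bottle stands upright in it, and the job is handed in at about 28 s on the robot's clock.

**Tray:** I eased the four tabs in at about 4.5 N, which was only the catch's spring. I then pressed the tray down about 10 mm until it stopped, at a wrist reading of 22.5 N. That is a little over the 10 to 20 N expected, because I kept pressing gently until it would go no further. After I let go, the camera showed the catch standing about 6 mm proud over the plate's top edge, and the plate flush on the strip.

**Bottle:** I lowered it to a light touch of about 5 N before opening the jaws. In the last measurement its axis was vertical to within about 0.3 mm, centred across the tray, with its base on the tray floor. The catch was still out with the bottle in place.

**Other checks:** I never touched the brown bottle, and in the last overhead picture it stands where it did at the start. Nothing fell, and the gripper was clear of everything when I handed in.

**One disagreement:** the tray came to rest about 1 mm lower than my first camera estimate of the slot height. That is within the 2 mm calibration tolerance.

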